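# Lock a drawbar pin with its R-clip

## Task

Take the orange-handled R-clip out of its stand and lock the drawbar pin on the blue bracket with it: put the clip's straight leg down through the cross hole near the pin's free end and push it home until the bow springs over the pin, then let go. How far the pin stands out of its bracket is not known exactly, so feel for the hole with a light touch and never force the clip against the pin; leave the sample cups and the screwdriver where they are.

Things in the scene. Friction and masses are not known exactly. Their poses are not given: they have to be found in the camera images.
- clip_grip (a point): Centre of the R-clip's orange grip, 24 mm (x) by 16 (y) by 40 high (z up). Clip: loose, about 75 g; at the start it hangs upright in the stand, its grip's underside resting on the cheeks (85 mm above the bench), which do not stand out beyond the grip, so fingers may pass down beside it on any side. Two legs of 5 mm wire hang under it in its xz plane: straight leg at -x, bow at +x.
- leg_tip (a point): Blunt lower end (edge bevelled by less than 1 mm) of the clip's straight leg: 81.5 mm below clip_grip and 5 mm to its -x side. The leg is 5 mm thick and runs straight up into the grip. Axes as clip_grip.
- clip_seat (a point): Point on the clip's straight leg where the pin's axis lies once the clip is home: 37 mm below clip_grip, 5 mm to its -x side, 44.5 mm above leg_tip. The grip's underside is 17 mm above it, so it meets the pin 5 mm beyond home. Axes as clip_grip.
- clip_bow (a joint): Springy bow beside the straight leg: rad bent away from it, 0 at rest. It bulges round a 24 mm pin, pinches in under it; its flared tip ends 62 mm below clip_grip, 20 mm to +x. Pushed down, the leg slides about 30 mm freely in the hole; the bow rides over the pin from 23 to 11 mm short of home (about 4 to 9 N), then springs in. It may go on either side of the pin.
- pin_root (a point): Bracket-fixed point where the axis of the level steel pin (24 mm diameter) leaves the face of the blue lug, 75 mm above the bench. The pin runs from here along +y to its free end; z is up. Its vertical cross hole, 8 mm wide, right through, has its centre 17 to 47 mm out along +y, varying; the pin is stuck fast (60 N will not shift it) and ends 12 mm past the hole's centre. Lug top: 15 mm above the axis.
- hitch_bracket: Fixed bracket on the bench that carries the pin: two blue lugs on a dark plate 100 by 125 mm, 10 mm thick, with a dark drawbar running off to +x. Origin under its middle, on the bench; same axes as pin_root, which lies 16 mm to +y and 75 mm up.
- clip_stand: Fixed stand: a wooden foot 80 by 70 mm, 12 mm high, with two upright aluminium cheeks (22 mm along x, 4 mm thick, 8 mm apart, tops 85 mm above the bench); origin on the bench under the clip's straight leg.
- sample_cup: Loose small plastic sample cup, 60 mm wide, 55 mm high; leave alone. Origin at its underside.
- screwdriver: Loose screwdriver, red handle, 188 mm long, lying on the bench; leave alone. Origin under its middle.

How it is judged:
By the outcome, as a careful person would: the job done as asked, in the order asked, and still so for the second after the job is handed in, with the robot touching nothing.
It also fails if it takes over 61 s, if anything falls off the work surface, if the arm or the gripper's body presses on something with over 40 N, if the wrist force passes 120 N, or if a joint passes its speed limit or range.

## Robot

A 6-joint arm with a two-finger parallel gripper is mounted at the origin on a cart in front of the work surface, level with it; the furniture and walls round the work are solid. World frame = base frame: x ahead of the robot, y to its left, z up, the work surface at z = 0. Lengths are in mm, angles in degrees, forces in N, time in s.
With the tool pointing down it reaches from about 325 to 925 mm from the base axis. Payload 3.1 kg.
Tool frame: the origin (TCP) lies at the very end of the fingers, on their centre line; the grasp point (between the pads) lies arm.grip_depth behind it (arm.grip_depth is the distance from the TCP to the grasp point, in mm); z points along the fingers, x is the direction in which the jaws open and shut, and the axes are right-handed (so a half turn about z gives the same grasp; the last joint's range is limited). The gripper opens to 85 mm and grips with 20 to 120 N. Pads are 22 mm wide; open, the fingers measure 114 mm over their backs; the gripper's body (76 mm by 85 mm) begins 54 mm behind the grasp point. The pads swing forward as they close: fully open they stand 13 mm farther back than shut.
Start: joints at [-78.621, 12.427, 92.441, -0, 75.132, -6.429], TCP at [191.159, -595.061, 231.3] pointing down, gripper open.
Joint ranges: [-157.48, 157.48], [-44.54, 120.13], [17.64, 146.25], [-64.5, 244.5], [7.68, 150.69], [-147.95, 147.95]. Speed limits (degrees/s): [159.86, 159.86, 180, 180, 180, 180].

## Interface

Orientations are given as [roll, pitch, yaw] about the fixed x, y, z axes, in that order (R = Rz(yaw) Ry(pitch) Rx(roll)).
In Python, from plant import arm gives the robot as it stands. The module is installed in compiled form; this text tells all that it offers.
- The arm moves only by the tool step_arm, never from a script. Its argument "increments" is a list of rows, each an object of numbers: "x", "y", "z": the shift along the tool's x, y, z as a fraction of full scale; "rx", "ry", "rz": the turn, a rotation vector about the tool's x, y, z as a fraction of full scale; "hand": the finger opening in mm, from 0 to 85.4. A call has 1 to 5 rows; each row shifts and turns the commanded pose from where the row before left it, along the tool's axes as they then stand; what a row does not reach is not made up. Full scale, the value 1, is 25 mm for a shift and 6 degrees for a turn. A row lasts 1/12 s, in which the tool goes at most 41.7 mm and 7.16 degrees, less where a joint would pass 70% of its speed; a pose out of reach is approached as far as the arm can. A call with a number of a shift or a turn outside -1 to 1 is refused whole. A call with a gripper value outside its range is refused whole. The fingers move at their own pace and stop on an object; the grip force is fixed at half the most. Time passes only in rows, so rows that do not move let the fingers close. It gives the time, the measured TCP pose, the force and the opening at its end, in the units of the state.
- arm.get_state(): the state, without advancing time (a new reading comes with each control period).
- arm.get_image(name): name is "scene" or "top"; returns a dict with "img" (480x640x3 uint8, red, green, blue), "range_z" (480x640 float32, mm along the optical axis (not along the pixel's ray), 0 where there is no reading), "fx", "fy", "cx", "cy" (pixels), "dist_coeffs" ([k1, k2, p1, p2, k3] as OpenCV has them; the pictures are not rectified), "R" (3x3) and "t" (3): a world point X has camera coordinates R X + t. Camera axes: x right, y down, z forward; pixel columns grow to the right and rows downward; lengths in mm; the calibration is good to about 2 mm. A picture is of the moment at which its call begins.
- arm.sign_off(): hands the job in, once; it reports no verdict.
The state is a dict: "t": time; "joints": joint angles; "joint_vel": joint speeds; "joint_torque": joint torques, N m; "tcp_pos": TCP position; "eef_rot": TCP orientation; "wrist_force": force on the tool from outside, world axes, zero at the start; "torque": the same for the moment, N m; "width": finger opening in mm.
Only numpy, scipy, OpenCV 4.12 (cv2) and the standard library are available. Lean on these libraries where they do the work, as an engineer would, in place of code of your own. Each camera call takes 0.05 s, during which the arm holds its last target.

## Working session

There is one attempt and no reset: what is moved stays moved. The work goes in short steps, Python scripts to look and compute and a tool call to move; the robot and the scene stay as the last step left them, time stands still between calls to the robot, and variables do not carry over. Pictures are saved under pics/ and viewed, and the job is handed in when it is done.

Besides the shell and the picture viewer there is one more tool, called after "Call:" in YAML: its name, and indented under it one key for each argument. step_arm: Moves the arm, as the interface text tells. Its arguments: {"type":"object","properties":{"increments":{"type":"array","items":{"type":"object","properties":{"x":{"type":"number"},"y":{"type":"number"},"z":{"type":"number"},"rx":{"type":"number"},"ry":{"type":"number"},"rz":{"type":"number"},"hand":{"type":"number"}}}}},"required":["increments"]}

```bash
mkdir -p pics
python3 - <<'E'
from plant import arm
import cv2,numpy as np,pickle
print(arm.get_state(), arm.grip_depth)
for n in("scene","top"):
    d=arm.get_image(n); pickle.dump(d,open(n+"0.pkl","wb")); cv2.imwrite(f"pics/{n}0.png",d["img"][:,:,::-1])
    print(n,d["fx"],d["fy"],d["cx"],d["cy"],d["dist_coeffs"],(-np.array(d["R"]).T@d["t"]).round(),np.array(d["R"]).round(3).tolist())
E
```

```text
{'t': 0.0, 'joints': array([-7.86193778e+01,  1.24788482e+01,  9.25308565e+01, -1.53672760e-03,
        7.51327581e+01, -6.42896892e+00]), 'joint_vel': array([-0.04202234,  0.07274355,  0.00457428, -0.02001679, -0.04063289,
        0.04243302]), 'joint_torque': array([-1.36213490e-03, -3.96849453e+01, -3.03854227e+01, -7.13370355e-05,
        9.84778890e-03,  1.20698758e-07]), 'tcp_pos': array([ 191.00166157, -594.21564089,  229.92398602]), 'eef_rot': array([-1.79985523e+02,  1.41733106e-01, -7.21899948e+01]), 'wrist_force': array([-0.45411992,  0.31286805, -0.75249438]), 'torque': array([ 0.0155933 ,  0.02478881, -0.01843305]), 'width': 85.52285524885372} 18.700000000000003
scene 446.66099821913576 446.66099821913576 323.525135645779 235.2804842675909 [-0.04254619  0.          0.          0.          0.        ] [ -6. 696. 456.] [[-0.702, -0.712, 0.013], [-0.304, 0.284, -0.909], [0.643, -0.643, -0.416]]
top 498.56890007695625 498.56890007695625 316.8041883919197 233.25052672749354 [-0.00918426  0.          0.          0.          0.        ] [ 351.  174. 1010.] [[-0.025, -1.0, 0.009], [-0.985, 0.023, -0.172], [0.172, -0.013, -0.985]]
```

View pics/scene0.png

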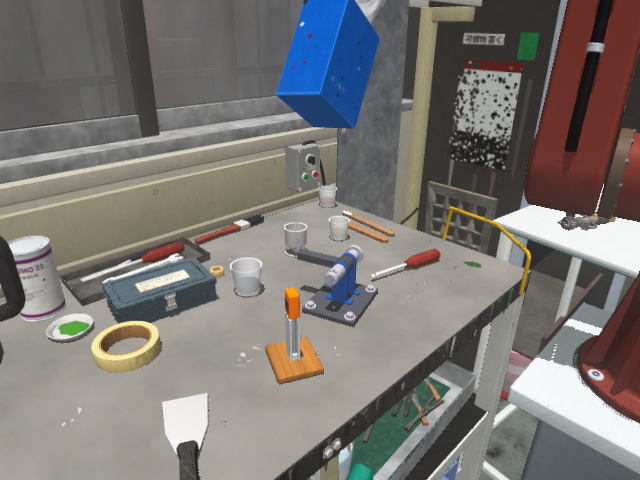

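View pics/top0.png

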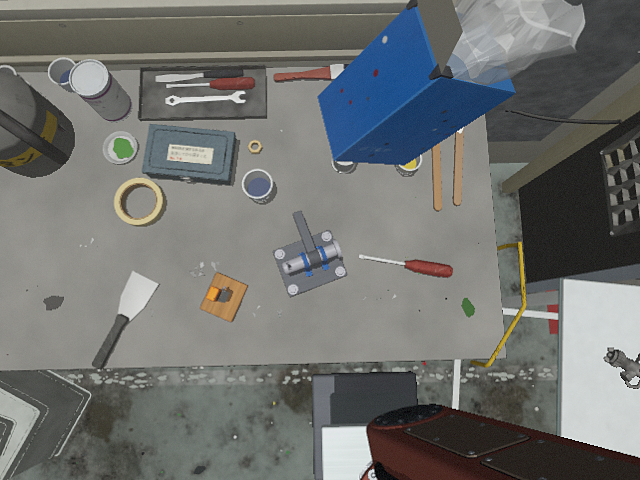

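The scene view shows the orange grip at (292,303), the bracket at (342,285) and the pin end near (335,275). In the top view the grip is at (217,294), the pin runs from (287,268) to (340,250), and a blue box hangs over the back. I'll zoom in on these.

Run:
```python
import cv2,numpy as np,pickle
S=pickle.load(open("scene0.pkl","rb"));T=pickle.load(open("top0.pkl","rb"))
a=cv2.resize(S["img"][235:385,255:395],None,fx=4,fy=4,interpolation=2)[:,:,::-1]
b=cv2.resize(T["img"][200:330,190:355],None,fx=4.8,fy=4.6,interpolation=2)[:,:,::-1]
cv2.imwrite("pics/za.png",a);cv2.imwrite("pics/zb.png",b)
for d,n in((S,"s"),(T,"t")):
    v,u=np.mgrid[0:480,0:640]
    K=np.array([[d["fx"],0,d["cx"]],[0,d["fy"],d["cy"]],[0,0,1]])
    p=cv2.undistortPoints(np.stack([u,v],-1).reshape(-1,1,2).astype(float),K,np.array(d["dist_coeffs"])).reshape(480,640,2)
    P=np.dstack([p,np.ones((480,640))])*d["range_z"][...,None]
    W=(P-d["t"])@np.array(d["R"]); W[d["range_z"]==0]=np.nan
    np.save(n+"W.npy",W)
    hsv=cv2.cvtColor(d["img"],cv2.COLOR_RGB2HSV)
    m=(hsv[...,0]>4)&(hsv[...,0]<17)&(hsv[...,1]>225)&(hsv[...,2]>150)
    k,l,st,c=cv2.connectedComponentsWithStats(m.astype(np.uint8))
    for i in range(1,k):
        if st[i,4]>25:print(n,st[i],c[i],np.nanpercentile(W[l==i],[5,50,95],axis=0).round(1).tolist())
    mb=(hsv[...,0]>100)&(hsv[...,0]<125)&(hsv[...,1]>180)
    k,l,st,c=cv2.connectedComponentsWithStats(mb.astype(np.uint8))
    for i in range(1,k):
        if st[i,4]>15:print(n,'blue',st[i],c[i].round(),np.nanpercentile(W[l==i],[2,50,98],axis=0).round(1).tolist())
```

```text
s [286 292  13  27 209] [293.30143541 306.6507177 ] [[390.0, 348.5, 90.2], [392.8, 354.4, 106.7], [396.7, 359.4, 122.7]]
s blue [ 276    0  103  128 8916] [330.  60.] [[568.9, -38.5, 307.1], [598.2, 77.2, 410.1], [675.6, 148.3, 506.7]]
s blue [346 253   9   5  16] [350. 255.] [[465.0, 146.2, 83.9], [470.5, 150.0, 88.7], [480.2, 153.8, 90.4]]
s blue [336 261  11   6  22] [342. 263.] [[453.2, 179.9, 84.0], [459.0, 184.3, 88.1], [467.9, 189.7, 89.7]]
s blue [346 300   6   4  16] [349. 301.] [[438.8, 175.4, 12.6], [444.9, 179.3, 13.5], [448.2, 184.3, 14.8]]
t blue [401  17  11   8  20] [405.  20.] [[677.1, 57.2, 497.3], [679.8, 62.3, 502.8], [683.7, 65.9, 508.2]]
t blue [ 318   17  195  138 8981] [396.  88.] [[582.9, -46.2, 378.2], [615.5, 73.0, 455.9], [675.0, 138.2, 516.0]]
t blue [447 121  11   5  18] [453. 123.] [[595.7, -20.0, 396.0], [597.6, -14.0, 403.1], [598.8, -6.0, 407.5]]
t blue [325 122   6  11  20] [327. 126.] [[604.0, 144.3, 359.7], [612.9, 147.8, 362.9], [619.3, 150.2, 369.0]]
t blue [400 156  17   9  19] [408. 161.] [[578.1, 17.9, 292.5], [580.6, 25.7, 301.0], [583.4, 37.1, 315.4]]
```

View pics/za.png

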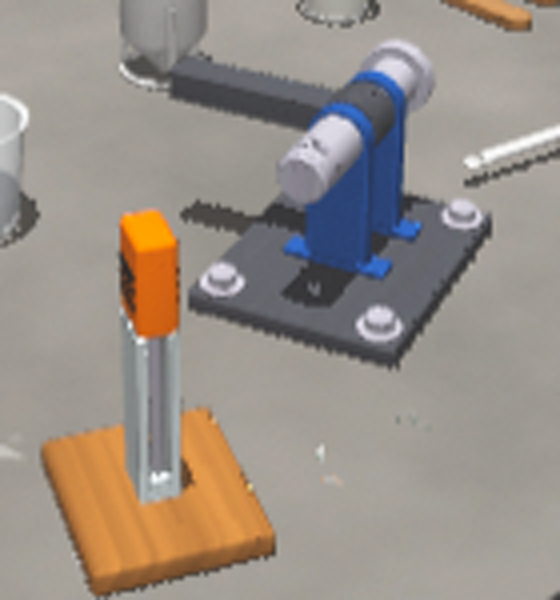

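View pics/zb.png

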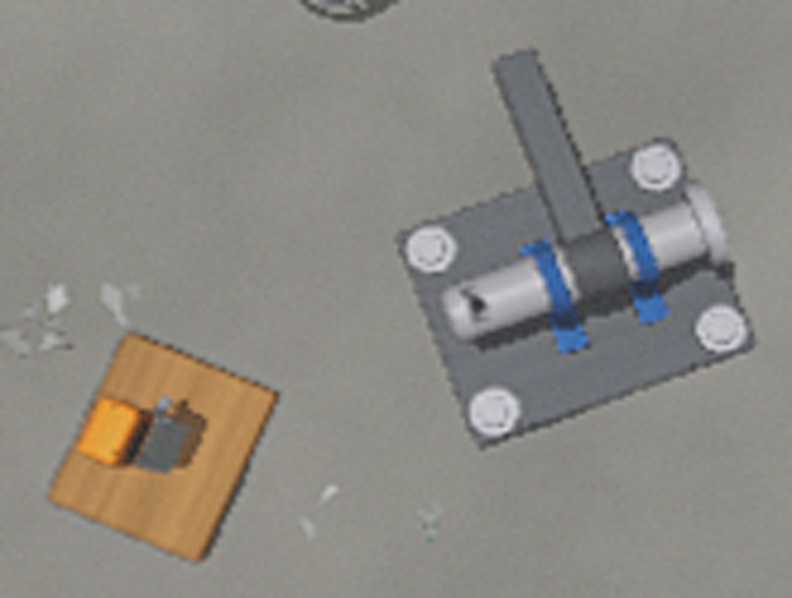

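The zoom shows the cross hole in the top view at about (289.6,266), near the pin's free end. The straight leg and bow are hidden by the cheeks. Next I'll measure the axes.

```bash
cat > h.py <<'E'
import cv2,numpy as np,pickle
def ray(d,uv,z):
    K=np.array([[d["fx"],0,d["cx"]],[0,d["fy"],d["cy"]],[0,0,1]])
    p=cv2.undistortPoints(np.array(uv,float).reshape(-1,1,2),K,np.array(d["dist_coeffs"])).reshape(-1,2)
    R=np.array(d["R"]);C=-R.T@d["t"]
    D=np.c_[p,np.ones(len(p))]@R
    return C+D*((z-C[2])/D[:,2])[:,None]
def proj(d,X):
    K=np.array([[d["fx"],0,d["cx"]],[0,d["fy"],d["cy"]],[0,0,1]])
    return cv2.projectPoints(np.array(X,float).reshape(-1,1,3),cv2.Rodrigues(np.array(d["R"]))[0],np.array(d["t"],float),K,np.array(d["dist_coeffs"]))[0].reshape(-1,2)
E
python3 - <<'E'
from h import *
S=pickle.load(open("scene0.pkl","rb"));T=pickle.load(open("top0.pkl","rb"))
z=lambda L:[(190+(u+.5)/4.8-.5,200+(v+.5)/4.6-.5) for u,v in L]
print("foot",ray(T,z([(130,332),(280,393),(203,560),(50,495)]),12).round(1))
tw=np.load("tW.npy")
# foot mask by height
def rect(W,zlo,zhi,xr,yr,name):
    m=(W[...,2]>zlo)&(W[...,2]<zhi)&(W[...,0]>xr[0])&(W[...,0]<xr[1])&(W[...,1]>yr[0])&(W[...,1]<yr[1])
    P=W[m]; r=cv2.minAreaRect(P[:,:2].astype(np.float32)); print(name,len(P),r,np.median(P,0).round(1)); return P
rect(tw,6,18,(320,460),(300,430),"foot")
rect(tw,118,132,(320,460),(300,430),"griptop")
rect(np.load("sW.npy"),118,132,(320,460),(300,430),"griptopS")
rect(np.load("sW.npy"),85,132,(320,460),(300,430),"gripS")
rect(tw,5,16,(370,530),(110,260),"plate")
for n in "st":
    W=np.load(n+"W.npy")
    m=(W[...,2]>78)&(W[...,2]<95)&(W[...,0]>370)&(W[...,0]<530)&(W[...,1]>80)&(W[...,1]<240)
    P=W[m];print(n,len(P),P.min(0),P.max(0), P[:,2].max()); 
    q=P[P[:,2]>84]; v=cv2.fitLine(q[:,:2].astype(np.float32),cv2.DIST_HUBER,0,.01,.01).ravel();print(v,np.degrees(np.arctan2(v[1],v[0])))
print("hole",ray(T,[(289.6,265.4)],87),ray(T,[(289.6,265.4)],80))
print("platecorners",ray(T,z([(400,235),(672,138),(755,342),(483,447)]),10).round(1))
E
```

```text
foot [[451.7 362.9  12. ]
 [423.8 300.5  12. ]
 [353.2 332.1  12. ]
 [382.3 395.2  12. ]]
foot 1178 ((389.50689697265625, 359.5621337890625), (127.31501007080078, 119.145751953125), 8.01241397857666) [396.  344.1  13. ]
griptop 129 ((402.3477478027344, 349.6181945800781), (16.400035858154297, 23.47761344909668), 64.64839172363281) [402.8 349.3 125.5]
griptopS 143 ((402.0463562011719, 349.5948486328125), (16.46040916442871, 24.1009578704834), 70.55723571777344) [398.6 351.3 123.9]
gripS 426 ((401.69012451171875, 349.4752502441406), (17.47027587890625, 25.073904037475586), 64.54635620117188) [394.5 353.4 110.6]
plate 1948 ((450.14080810546875, 184.48976135253906), (148.80661010742188, 159.68673706054688), 89.56420135498047) [450.7 182.8  11.3]
s 709 [438.07382597 115.43183386  78.0249745 ] [529.68695491 228.28814096  92.83212341] 92.83212340758759
[ 3.2181951e-01 -9.4680101e-01  4.6575156e+02  1.7134404e+02] -71.227
t 1075 [437.53630543 117.2580028   78.17766421] [529.66502    227.93496149  94.81437553] 94.8143755269801
[ 3.3259887e-01 -9.4306839e-01  4.6920224e+02  1.7238933e+02] -70.57341
hole [[452.88203542 213.62674457  87.        ]] [[453.65177217 213.93011055  80.        ]]
platecorners [[492.  250.2  10. ]
 [532.7 134.4  10. ]
 [441.4 102.3  10. ]
 [398.6 216.7  10. ]]
```

Run:
```python
from h import *
S=pickle.load(open("scene0.pkl","rb"));T=pickle.load(open("top0.pkl","rb"))
a=cv2.resize(S["img"][285:365,265:325],None,fx=7,fy=7,interpolation=0)[:,:,::-1]
b=cv2.resize(T["img"][265:325,195:250],None,fx=7,fy=7,interpolation=0)[:,:,::-1]
a=a.copy();b=b.copy()
o=np.zeros((560,810,3),np.uint8);o[:a.shape[0],:a.shape[1]]=a;o[:b.shape[0],425:425+b.shape[1]]=b
cv2.imwrite("pics/zc.png",o[:,:800])
g=np.array([402,349.6,105.])
for yaw in(-24.5,155.5):
    c,s=np.cos(np.radians(yaw)),np.sin(np.radians(yaw)); ex=np.array([c,s,0])
    for nm,dx,dz in(("tip",-5,-81.5),("bowtip",20,-62),("bowmid",12,-37)):
        X=g+ex*dx+[0,0,dz]; u=proj(S,X)[0];w=proj(T,X)[0]
        print(yaw,nm,((u-[265,285]+.5)*7).round(),((w-[195,265]+.5)*7+[425,0]).round())
```

```text
-24.5 tip [204. 473.] [611. 239.]
-24.5 bowtip [169. 330.] [636. 152.]
-24.5 bowmid [177. 254.] [608. 174.]
155.5 tip [190. 444.] [626. 206.]
155.5 bowtip [223. 442.] [575. 287.]
155.5 bowmid [210. 320.] [570. 257.]
```

View pics/zc.png

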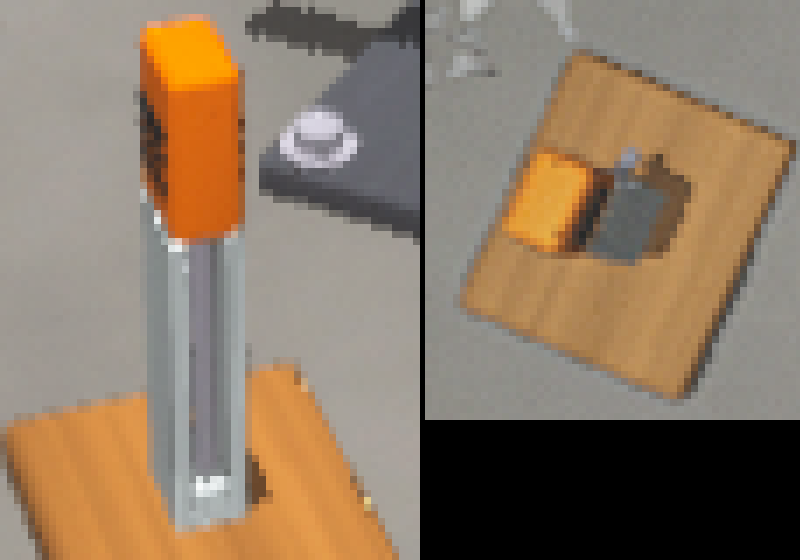

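The yaw is settled. The bow tip's grey dot at zoom (630,155) and the leg tip at (204,473) both match clip yaw ≈ -24.5°. The bracket yaw is ≈ 19.4°. I'll refine the hole and write a move-row calculator.

```bash
cat >> h.py <<'E'
def plan(p,wps,smax=0.96):
    """p=(x,y,z,yaw) commanded; wps same; tool down. prints rows"""
    p=np.array(p,float);out=[]
    for w in wps:
        w=np.array(w,float);n=int(max(np.ceil(np.linalg.norm(w[:3]-p[:3])/(25*smax)),np.ceil(abs(w[3]-p[3])/(6*smax)),1))
        d=(w-p)/n
        for i in range(n):
            c,s=np.cos(np.radians(p[3])),np.sin(np.radians(p[3]))
            out.append([round(v,2) for v in((c*d[0]+s*d[1])/25,(s*d[0]-c*d[1])/25,-d[2]/25,-d[3]/6)]);p=p+d
    for i in range(0,len(out),5):print(out[i:i+5])
E
python3 - <<'E'
from h import *
T=pickle.load(open("top0.pkl","rb"));S=pickle.load(open("scene0.pkl","rb"))
g=cv2.cvtColor(T["img"],cv2.COLOR_RGB2GRAY)
print(g[256:276,280:300])
ex=np.array([np.cos(np.radians(19.4)),np.sin(np.radians(19.4))]);ey=np.array([-ex[1],ex[0]])
w=np.clip(130-g[260:272,284:296].astype(float),0,None);v,u=np.mgrid[260:272,284:296]
print((u*w).sum()/w.sum(),(v*w).sum()/w.sum())
pl=np.array([466.2,175.9])
for s in(18,24,30):
    X=[*(pl+ey*(16+s)),87]; print(s,X,proj(T,X),proj(S,X))
W=np.load("tW.npy");Q=np.load("sW.npy")
for W in(W,Q):
    m=(W[...,2]>66)&(W[...,2]<95); P=W[m]; a=(P[:,:2]-pl)@ex; b=(P[:,:2]-pl)@ey
    k=(abs(a)<14)&(b>18)&(b<70); 
    print("end",np.sort(b[k])[-8:].round(1), "a range",np.percentile(a[k],[1,50,99]).round(1),"z",P[k][:,2].max())
plan((191,-594.2,230,-72.2),[(370,-150,225,-50),(375,100,215,-24.5),(402,349.6,185,-24.5)])
E
```

```text
[[177 136 184 199 141 107 111 114 110 112 112 110 115 113 110 106 110 113
  117 127]
 [172 201 202 148 108 111 111 110 114 110 112 112 105 105 116 106 116 136
  145 158]
 [196 197 169 122 109 111 114 115 112 114 109 111 104 112 133 144 151 158
  164 169]
 [102  99 106 110 113 110 111 107 107 113 115 127 142 147 156 158 165 168
  170 170]
 [108 109 113 110 109 106 112 104 116 135 147 154 161 165 167 169 170 175
  174 177]
 [115 111 112 115 104 108 138 144 149 158 164 167 170 170 171 173 176 179
  184 190]
 [113 110 109 126 140 145 146 133 138 161 168 171 174 175 178 182 188 193
  196 196]
 [111 108 129 155 162 154 105 111 149 165 171 177 182 187 191 198 199 197
  192 190]
 [114 116 144 165 171 176 139 113  95 124 175 196 200 199 196 193 188 188
  182 178]
 [113 108 141 168 175 179 187 146  78  56 104 185 197 193 188 183 179 176
  173 169]
 [113 104 128 163 181 189 201 156  77  53  63 141 181 182 177 175 170 171
  169 164]
 [113 108 127 166 194 203 204 174 104  70 111 152 175 173 170 166 166 161
  158 153]
 [115 112 105 146 188 196 194 175 129 111 146 161 169 171 164 161 154 147
  145 
[... 3732 characters left out ...]
.11), np.float64(0.0)], [np.float64(-0.29), np.float64(-0.87), np.float64(0.11), np.float64(0.0)], [np.float64(-0.29), np.float64(-0.87), np.float64(0.11), np.float64(0.0)]]
[[np.float64(-0.29), np.float64(-0.87), np.float64(0.11), np.float64(0.0)], [np.float64(-0.29), np.float64(-0.87), np.float64(0.11), np.float64(0.0)], [np.float64(-0.29), np.float64(-0.87), np.float64(0.11), np.float64(0.0)], [np.float64(-0.29), np.float64(-0.87), np.float64(0.11), np.float64(0.0)], [np.float64(-0.29), np.float64(-0.87), np.float64(0.11), np.float64(0.0)]]
[[np.float64(-0.29), np.float64(-0.87), np.float64(0.11), np.float64(0.0)], [np.float64(-0.29), np.float64(-0.87), np.float64(0.11), np.float64(0.0)]]
```

Call:
step_arm:
  increments:
    - {"x": -0.74,"y": -0.61,"z": 0.01,"rz": -0.19}
    - {"x": -0.72,"y": -0.63,"z": 0.01,"rz": -0.19}
    - {"x": -0.71,"y": -0.64,"z": 0.01,"rz": -0.19}
    - {"x": -0.7,"y": -0.65,"z": 0.01,"rz": -0.19}
    - {"x": -0.69,"y": -0.67,"z": 0.01,"rz": -0.19}

```text
validation failed for argument at $.in...
```

Call:
step_arm:
  increments:
    - {"x": -0.67,"y": -0.68,"z": 0.01,"rz": -0.19}
    - {"x": -0.66,"y": -0.69,"z": 0.01,"rz": -0.19}
    - {"x": -0.65,"y": -0.71,"z": 0.01,"rz": -0.19}
    - {"x": -0.63,"y": -0.72,"z": 0.01,"rz": -0.19}
    - {"x": -0.62,"y": -0.73,"z": 0.01,"rz": -0.19}

```text
validation failed for argument at $.in...
```

Call:
step_arm:
  increments:
    - {"x": -0.6,"y": -0.74,"z": 0.01,"rz": -0.19}
    - {"x": -0.59,"y": -0.75,"z": 0.01,"rz": -0.19}
    - {"x": -0.58,"y": -0.77,"z": 0.01,"rz": -0.19}
    - {"x": -0.56,"y": -0.78,"z": 0.01,"rz": -0.19}
    - {"x": -0.55,"y": -0.79,"z": 0.01,"rz": -0.19}

```text
validation failed for argument at $.in...
```

Call:
step_arm:
  increments:
    - {"x": -0.53,"y": -0.8,"z": 0.01,"rz": -0.19}
    - {"x": -0.51,"y": -0.81,"z": 0.01,"rz": -0.19}
    - {"x": -0.5,"y": -0.82,"z": 0.01,"rz": -0.19}
    - {"x": -0.48,"y": -0.83,"z": 0.01,"rz": -0.19}
    - {"x": -0.47,"y": -0.84,"z": 0.01,"rz": -0.19}

```text
validation failed for argument at $.in...
```

Call:
step_arm:
  increments:
    - {"x": -0.68,"y": -0.6,"z": 0.04,"rz": -0.39}
    - {"x": -0.66,"y": -0.63,"z": 0.04,"rz": -0.39}
    - {"x": -0.63,"y": -0.65,"z": 0.04,"rz": -0.39}
    - {"x": -0.61,"y": -0.68,"z": 0.04,"rz": -0.39}
    - {"x": -0.58,"y": -0.7,"z": 0.04,"rz": -0.39}

```text
validation failed for argument at $.in...
```

Call:
step_arm:
  increments:
    - {"x": -0.55,"y": -0.72,"z": 0.04,"rz": -0.39}
    - {"x": -0.52,"y": -0.75,"z": 0.04,"rz": -0.39}
    - {"x": -0.49,"y": -0.77,"z": 0.04,"rz": -0.39}
    - {"x": -0.46,"y": -0.78,"z": 0.04,"rz": -0.39}
    - {"x": -0.43,"y": -0.8,"z": 0.04,"rz": -0.39}

```text
validation failed for argument at $.in...
```

Call:
step_arm:
  increments:
    - {"x": -0.39,"y": -0.82,"z": 0.04,"rz": -0.39}
    - {"x": -0.29,"y": -0.87,"z": 0.11}
    - {"x": -0.29,"y": -0.87,"z": 0.11}
    - {"x": -0.29,"y": -0.87,"z": 0.11}
    - {"x": -0.29,"y": -0.87,"z": 0.11}

```text
validation failed for argument at $.in...
```

Call:
step_arm:
  increments:
    - {"x": -0.29,"y": -0.87,"z": 0.11,"hand": 60}
    - {"x": -0.29,"y": -0.87,"z": 0.11,"hand": 60}
    - {"x": -0.29,"y": -0.87,"z": 0.11,"hand": 60}
    - {"x": -0.29,"y": -0.87,"z": 0.11,"hand": 60}
    - {"hand": 60}

```text
validation failed for argument at $.in...
```

Call:
step_arm:
  increments:
    - {"x": -0.74,"y": -0.61,"z": 0.01,"rx": 0,"ry": 0,"rz": -0.19,"hand": 85}
    - {"x": -0.72,"y": -0.63,"z": 0.01,"rx": 0,"ry": 0,"rz": -0.19,"hand": 85}
    - {"x": -0.71,"y": -0.64,"z": 0.01,"rx": 0,"ry": 0,"rz": -0.19,"hand": 85}
    - {"x": -0.7,"y": -0.65,"z": 0.01,"rx": 0,"ry": 0,"rz": -0.19,"hand": 85}
    - {"x": -0.69,"y": -0.67,"z": 0.01,"rx": 0,"ry": 0,"rz": -0.19,"hand": 85}

```text
t: 0.52
tcp_pos: [235.8, -482.5, 229.3]
eef_rot: [-180.0, 0.1, -66.5]
wrist_force: [0.8, -0.2, -0.1]
width: 85.1
```

Call:
step_arm:
  increments:
    - {"x": -0.67,"y": -0.68,"z": 0.01,"rx": 0,"ry": 0,"rz": -0.19,"hand": 85}
    - {"x": -0.66,"y": -0.69,"z": 0.01,"rx": 0,"ry": 0,"rz": -0.19,"hand": 85}
    - {"x": -0.65,"y": -0.71,"z": 0.01,"rx": 0,"ry": 0,"rz": -0.19,"hand": 85}
    - {"x": -0.63,"y": -0.72,"z": 0.01,"rx": 0,"ry": 0,"rz": -0.19,"hand": 85}
    - {"x": -0.62,"y": -0.73,"z": 0.01,"rx": 0,"ry": 0,"rz": -0.19,"hand": 85}

```text
t: 0.93
tcp_pos: [280.1, -371.3, 228.2]
eef_rot: [-180.0, 0.1, -60.7]
wrist_force: [-0.0, -0.2, 0.6]
width: 85.0
```

Call:
step_arm:
  increments:
    - {"x": -0.6,"y": -0.74,"z": 0.01,"rx": 0,"ry": 0,"rz": -0.19,"hand": 85}
    - {"x": -0.59,"y": -0.75,"z": 0.01,"rx": 0,"ry": 0,"rz": -0.19,"hand": 85}
    - {"x": -0.58,"y": -0.77,"z": 0.01,"rx": 0,"ry": 0,"rz": -0.19,"hand": 85}
    - {"x": -0.56,"y": -0.78,"z": 0.01,"rx": 0,"ry": 0,"rz": -0.19,"hand": 85}
    - {"x": -0.55,"y": -0.79,"z": 0.01,"rx": 0,"ry": 0,"rz": -0.19,"hand": 85}

```text
t: 1.35
tcp_pos: [324.1, -259.9, 227.1]
eef_rot: [180.0, 0.0, -55.1]
wrist_force: [0.0, 0.5, 0.1]
width: 85.1
```

Call:
step_arm:
  increments:
    - {"x": -0.53,"y": -0.8,"z": 0.01,"rx": 0,"ry": 0,"rz": -0.19,"hand": 85}
    - {"x": -0.51,"y": -0.81,"z": 0.01,"rx": 0,"ry": 0,"rz": -0.19,"hand": 85}
    - {"x": -0.5,"y": -0.82,"z": 0.01,"rx": 0,"ry": 0,"rz": -0.19,"hand": 85}
    - {"x": -0.48,"y": -0.83,"z": 0.01,"rx": 0,"ry": 0,"rz": -0.19,"hand": 85}
    - {"x": -0.47,"y": -0.84,"z": 0.01,"rx": 0,"ry": 0,"rz": -0.19,"hand": 85}

```text
t: 1.77
tcp_pos: [368.1, -148.4, 225.9]
eef_rot: [180.0, 0.0, -49.3]
wrist_force: [0.9, -0.4, 0.2]
width: 84.8
```

Call:
step_arm:
  increments:
    - {"x": -0.68,"y": -0.6,"z": 0.04,"rx": 0,"ry": 0,"rz": -0.39,"hand": 85}
    - {"x": -0.66,"y": -0.63,"z": 0.04,"rx": 0,"ry": 0,"rz": -0.39,"hand": 85}
    - {"x": -0.63,"y": -0.65,"z": 0.04,"rx": 0,"ry": 0,"rz": -0.39,"hand": 85}
    - {"x": -0.61,"y": -0.68,"z": 0.04,"rx": 0,"ry": 0,"rz": -0.39,"hand": 85}
    - {"x": -0.58,"y": -0.7,"z": 0.04,"rx": 0,"ry": 0,"rz": -0.39,"hand": 85}

```text
t: 2.18
tcp_pos: [368.8, -34.9, 220.8]
eef_rot: [180.0, 0.0, -37.6]
wrist_force: [-0.0, 0.9, 0.3]
width: 84.9
```

Call:
step_arm:
  increments:
    - {"x": -0.55,"y": -0.72,"z": 0.04,"rx": 0,"ry": 0,"rz": -0.39,"hand": 85}
    - {"x": -0.52,"y": -0.75,"z": 0.04,"rx": 0,"ry": 0,"rz": -0.39,"hand": 85}
    - {"x": -0.49,"y": -0.77,"z": 0.04,"rx": 0,"ry": 0,"rz": -0.39,"hand": 85}
    - {"x": -0.46,"y": -0.78,"z": 0.04,"rx": 0,"ry": 0,"rz": -0.39,"hand": 85}
    - {"x": -0.43,"y": -0.8,"z": 0.04,"rx": 0,"ry": 0,"rz": -0.39,"hand": 85}

```text
t: 2.6
tcp_pos: [369.5, 78.6, 215.9]
eef_rot: [180.0, 0.0, -25.9]
wrist_force: [-0.2, -0.2, -1.0]
width: 85.0
```

Call:
step_arm:
  increments:
    - {"x": -0.39,"y": -0.82,"z": 0.04,"rx": 0,"ry": 0,"rz": -0.39,"hand": 85}
    - {"x": -0.29,"y": -0.87,"z": 0.11,"rx": 0,"ry": 0,"rz": 0,"hand": 85}
    - {"x": -0.29,"y": -0.87,"z": 0.11,"rx": 0,"ry": 0,"rz": 0,"hand": 85}
    - {"x": -0.29,"y": -0.87,"z": 0.11,"rx": 0,"ry": 0,"rz": 0,"hand": 85}
    - {"x": -0.29,"y": -0.87,"z": 0.11,"rx": 0,"ry": 0,"rz": 0,"hand": 85}

```text
t: 3.02
tcp_pos: [378.1, 192.6, 203.7]
eef_rot: [180.0, 0.0, -23.6]
wrist_force: [0.6, 0.6, 0.4]
width: 85.5
```

Call:
step_arm:
  increments:
    - {"x": -0.29,"y": -0.87,"z": 0.11,"rx": 0,"ry": 0,"rz": 0,"hand": 60}
    - {"x": -0.29,"y": -0.87,"z": 0.11,"rx": 0,"ry": 0,"rz": 0,"hand": 60}
    - {"x": -0.29,"y": -0.87,"z": 0.11,"rx": 0,"ry": 0,"rz": 0,"hand": 60}
    - {"x": -0.29,"y": -0.87,"z": 0.11,"rx": 0,"ry": 0,"rz": 0,"hand": 60}
    - {"x": 0,"y": 0,"z": 0,"rx": 0,"ry": 0,"rz": 0,"hand": 60}

```text
t: 3.43
tcp_pos: [386.6, 285.6, 192.5]
eef_rot: [-180.0, 0.1, -23.5]
wrist_force: [-0.2, -1.4, 0.3]
width: 60.0
```

Run:
```python
from h import *
plan((386.6,285.6,192.5,-23.5),[(402,349.6,160,-24.8),(402,349.6,89,-24.8)],.9)
```

```text
[[np.float64(-0.11), np.float64(-0.65), np.float64(0.32), np.float64(0.05)], [np.float64(-0.12), np.float64(-0.65), np.float64(0.32), np.float64(0.05)], [np.float64(-0.12), np.float64(-0.65), np.float64(0.32), np.float64(0.05)], [np.float64(-0.12), np.float64(-0.65), np.float64(0.32), np.float64(0.05)], [np.float64(-0.0), np.float64(0.0), np.float64(0.71), np.float64(0.0)]]
[[np.float64(-0.0), np.float64(0.0), np.float64(0.71), np.float64(0.0)], [np.float64(-0.0), np.float64(0.0), np.float64(0.71), np.float64(0.0)], [np.float64(-0.0), np.float64(0.0), np.float64(0.71), np.float64(0.0)]]
```

Call:
step_arm:
  increments:
    - {"x": -0.11,"y": -0.65,"z": 0.32,"rx": 0,"ry": 0,"rz": 0.05,"hand": 60}
    - {"x": -0.12,"y": -0.65,"z": 0.32,"rx": 0,"ry": 0,"rz": 0.05,"hand": 60}
    - {"x": -0.12,"y": -0.65,"z": 0.32,"rx": 0,"ry": 0,"rz": 0.05,"hand": 60}
    - {"x": -0.12,"y": -0.65,"z": 0.32,"rx": 0,"ry": 0,"rz": 0.05,"hand": 60}
    - {"x": 0,"y": 0,"z": 0,"rx": 0,"ry": 0,"rz": 0,"hand": 60}

```text
t: 3.85
tcp_pos: [402.2, 347.7, 159.4]
eef_rot: [179.9, 0.1, -24.8]
wrist_force: [-1.3, -0.8, -0.3]
width: 60.0
```

Run:
```python
from h import *
from plant import arm
s=arm.get_state();print(s["tcp_pos"],s["eef_rot"],s["width"])
d=arm.get_image("scene");cv2.imwrite("pics/s1.png",cv2.resize(d["img"][150:390,200:440],None,fx=2.5,fy=2.5)[:,:,::-1])
```

```text
[402.17170403 347.68915094 159.44115876] [ 1.79894907e+02  9.91331034e-02 -2.47915486e+01] 60.00128685703321
```

View pics/s1.png

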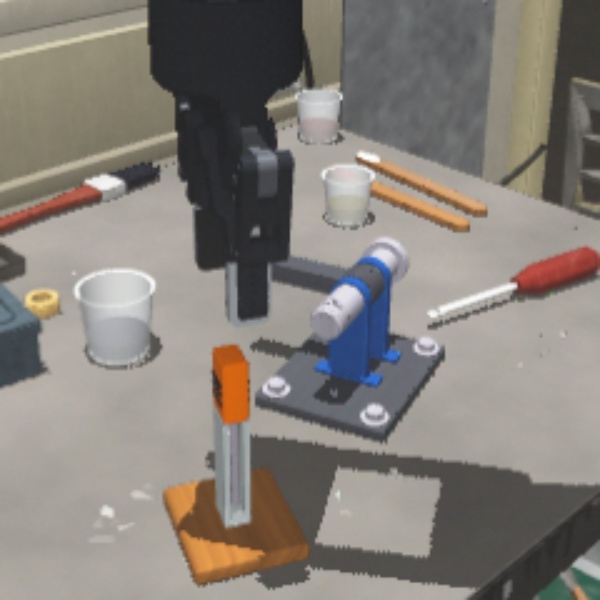

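The picture shows the open fingers lined up over the orange grip at (231,385), so I'll go down.

Call:
step_arm:
  increments:
    - {"x": 0,"y": 0,"z": 0.7,"rx": 0,"ry": 0,"rz": 0,"hand": 60}
    - {"x": 0,"y": 0,"z": 0.7,"rx": 0,"ry": 0,"rz": 0,"hand": 60}
    - {"x": 0,"y": 0,"z": 0.7,"rx": 0,"ry": 0,"rz": 0,"hand": 60}
    - {"x": 0,"y": 0,"z": 0.7,"rx": 0,"ry": 0,"rz": 0,"hand": 60}
    - {"x": 0,"y": 0,"z": 0,"rx": 0,"ry": 0,"rz": 0,"hand": 60}

```text
t: 4.32
tcp_pos: [399.9, 344.0, 88.0]
eef_rot: [179.6, 0.2, -24.9]
wrist_force: [-0.8, -0.4, 0.1]
width: 60.2
```

Call:
step_arm:
  increments:
    - {"x": -0.02,"y": -0.12,"z": 0,"rx": 0,"ry": 0,"rz": 0,"hand": 60}
    - {"x": 0,"y": -0.12,"z": 0,"rx": 0,"ry": 0,"rz": 0,"hand": 60}
    - {"x": 0,"y": 0,"z": 0,"rx": 0,"ry": 0,"rz": 0,"hand": 60}

```text
t: 4.57
tcp_pos: [406.4, 353.7, 93.3]
eef_rot: [-179.8, -0.1, -24.9]
wrist_force: [0.3, -0.1, 0.6]
width: 60.1
```

Call:
step_arm:
  increments:
    - {"x": 0,"y": 0,"z": 0,"rx": 0,"ry": 0,"rz": 0,"hand": 60}
    - {"x": 0,"y": 0,"z": 0,"rx": 0,"ry": 0,"rz": 0,"hand": 60}
    - {"x": 0,"y": 0,"z": 0,"rx": 0,"ry": 0,"rz": 0,"hand": 60}

```text
t: 4.82
tcp_pos: [405.2, 352.9, 92.1]
eef_rot: [-179.9, -0.0, -24.8]
wrist_force: [0.4, 0.4, 0.7]
width: 59.9
```

Call:
step_arm:
  increments:
    - {"x": 0,"y": 0,"z": 0,"rx": 0,"ry": 0,"rz": 0,"hand": 60}
    - {"x": 0,"y": 0,"z": 0,"rx": 0,"ry": 0,"rz": 0,"hand": 60}
    - {"x": 0,"y": 0,"z": 0,"rx": 0,"ry": 0,"rz": 0,"hand": 60}
    - {"x": 0,"y": 0,"z": 0,"rx": 0,"ry": 0,"rz": 0,"hand": 60}

```text
t: 5.15
tcp_pos: [404.8, 352.6, 91.2]
eef_rot: [180.0, 0.0, -24.9]
wrist_force: [-0.4, -0.1, -0.4]
width: 60.1
```

Call:
step_arm:
  increments:
    - {"x": -0.04,"y": 0.15,"z": 0.09,"rx": 0,"ry": 0,"rz": 0,"hand": 60}
    - {"x": 0,"y": 0,"z": 0,"rx": 0,"ry": 0,"rz": 0,"hand": 60}
    - {"x": 0,"y": 0,"z": 0,"rx": 0,"ry": 0,"rz": 0,"hand": 60}
    - {"x": 0,"y": 0,"z": 0,"rx": 0,"ry": 0,"rz": 0,"hand": 60}

```text
t: 5.48
tcp_pos: [402.2, 349.5, 88.9]
eef_rot: [180.0, 0.0, -24.9]
wrist_force: [-0.0, -0.3, -0.3]
width: 60.4
```

Call:
step_arm:
  increments:
    - {"x": 0,"y": 0,"z": 0,"rx": 0,"ry": 0,"rz": 0,"hand": 30}
    - {"x": 0,"y": 0,"z": 0,"rx": 0,"ry": 0,"rz": 0,"hand": 24}
    - {"x": 0,"y": 0,"z": 0,"rx": 0,"ry": 0,"rz": 0,"hand": 20}
    - {"x": 0,"y": 0,"z": 0,"rx": 0,"ry": 0,"rz": 0,"hand": 15}
    - {"x": 0,"y": 0,"z": 0,"rx": 0,"ry": 0,"rz": 0,"hand": 10}

```text
t: 5.9
tcp_pos: [402.6, 349.9, 89.3]
eef_rot: [-180.0, -0.0, -24.9]
wrist_force: [0.7, 0.6, 1.3]
width: 23.4
```

Call:
step_arm:
  increments:
    - {"x": 0,"y": 0,"z": 0,"rx": 0,"ry": 0,"rz": 0,"hand": 5}
    - {"x": 0,"y": 0,"z": 0,"rx": 0,"ry": 0,"rz": 0,"hand": 5}
    - {"x": 0,"y": 0,"z": 0,"rx": 0,"ry": 0,"rz": 0,"hand": 5}

```text
t: 6.15
tcp_pos: [402.6, 349.9, 89.3]
eef_rot: [-180.0, -0.0, -24.9]
wrist_force: [0.2, 0.2, 1.5]
width: 23.1
```

Run:
```python
from h import *
from plant import arm
s=arm.get_state();print(s["tcp_pos"],s["eef_rot"],s["width"],s["wrist_force"],s["torque"])
d=arm.get_image("scene");cv2.imwrite("pics/s2.png",cv2.resize(d["img"][200:380,220:400],None,fx=3,fy=3)[:,:,::-1])
```

```text
[402.61693451 349.85744296  89.29236833] [-1.79967221e+02 -2.03270039e-02 -2.48500450e+01] 23.116784259325534 [0.19129776 0.15756781 1.4700546 ] [-0.03090386 -0.01197094 -0.02978673]
```

View pics/s2.png

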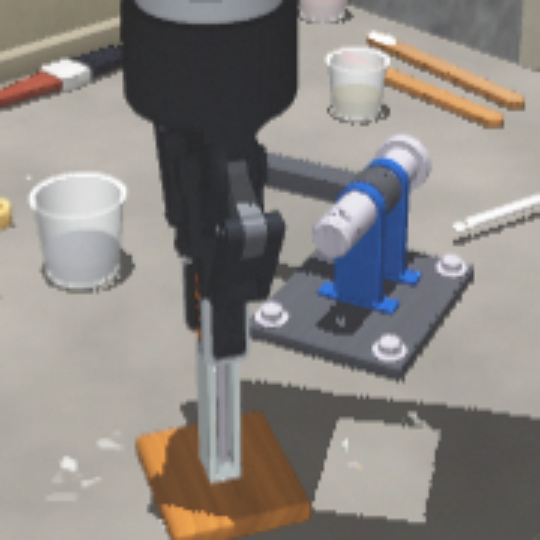

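The clip is held, width 23.1. Lifting it straight up.

Call:
step_arm:
  increments:
    - {"x": 0,"y": 0,"z": -0.3,"rx": 0,"ry": 0,"rz": 0,"hand": 5}
    - {"x": 0,"y": 0,"z": -0.6,"rx": 0,"ry": 0,"rz": 0,"hand": 5}
    - {"x": 0,"y": 0,"z": -0.9,"rx": 0,"ry": 0,"rz": 0,"hand": 5}
    - {"x": 0,"y": 0,"z": -0.9,"rx": 0,"ry": 0,"rz": 0,"hand": 5}
    - {"x": 0,"y": 0,"z": -0.7,"rx": 0,"ry": 0,"rz": 0,"hand": 5}

```text
t: 6.62
tcp_pos: [402.3, 349.8, 175.7]
eef_rot: [-180.0, -0.0, -24.9]
wrist_force: [-0.5, 0.0, -1.2]
width: 23.1
```

Call:
step_arm:
  increments:
    - {"x": 0,"y": 0,"z": -0.3,"rx": 0,"ry": 0,"rz": 0,"hand": 5}
    - {"x": 0,"y": 0,"z": 0,"rx": 0,"ry": 0,"rz": 0,"hand": 5}
    - {"x": 0,"y": 0,"z": 0,"rx": 0,"ry": 0,"rz": 0,"hand": 5}

```text
t: 6.87
tcp_pos: [402.1, 349.5, 181.3]
eef_rot: [180.0, 0.0, -24.9]
wrist_force: [-0.2, 0.1, -1.5]
width: 22.9
```

Run:
```python
from h import *
from plant import arm
s=arm.get_state();print(s["tcp_pos"],s["eef_rot"],s["width"],s["wrist_force"],s["torque"])
d=arm.get_image("scene");cv2.imwrite("pics/s3.png",cv2.resize(d["img"][160:360,200:400],None,fx=3,fy=3)[:,:,::-1])
p=s["tcp_pos"]
plan((*p,s["eef_rot"][2]),[(457.1,216.7,175,19.4)],.85)
```

```text
[402.06154405 349.49571437 181.2750575 ] [ 1.79984445e+02  1.19355467e-02 -2.48518972e+01] 22.872659405497373 [-0.20105105  0.12962898 -1.45625296] [ 0.04949809 -0.02034978 -0.02920031]
[[np.float64(0.47), np.float64(0.43), np.float64(0.03), np.float64(-0.82)], [np.float64(0.43), np.float64(0.47), np.float64(0.03), np.float64(-0.82)], [np.float64(0.39), np.float64(0.51), np.float64(0.03), np.float64(-0.82)], [np.float64(0.34), np.float64(0.54), np.float64(0.03), np.float64(-0.82)], [np.float64(0.3), np.float64(0.57), np.float64(0.03), np.float64(-0.82)]]
[[np.float64(0.25), np.float64(0.59), np.float64(0.03), np.float64(-0.82)], [np.float64(0.2), np.float64(0.61), np.float64(0.03), np.float64(-0.82)], [np.float64(0.14), np.float64(0.62), np.float64(0.03), np.float64(-0.82)], [np.float64(0.09), np.float64(0.63), np.float64(0.03), np.float64(-0.82)]]
```

View pics/s3.png

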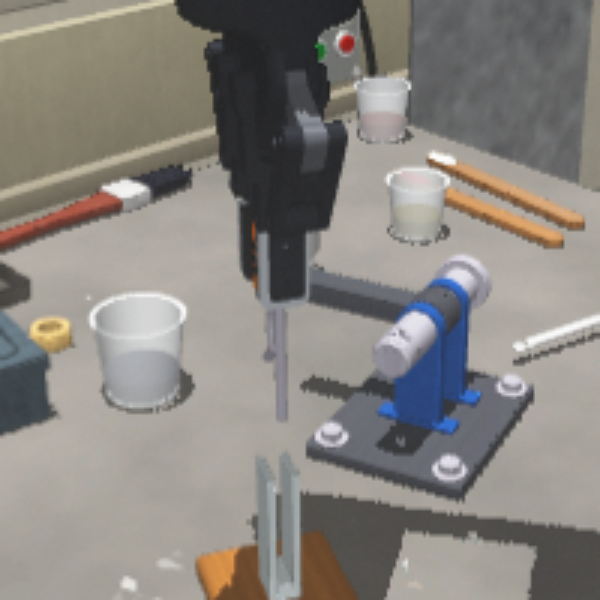

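The clip is out of the stand, with the straight leg's tip at crop (282,420). Now carrying it over the pin.

Call:
step_arm:
  increments:
    - {"x": 0.47,"y": 0.43,"z": 0.03,"rx": 0,"ry": 0,"rz": -0.82,"hand": 5}
    - {"x": 0.43,"y": 0.47,"z": 0.03,"rx": 0,"ry": 0,"rz": -0.82,"hand": 5}
    - {"x": 0.39,"y": 0.51,"z": 0.03,"rx": 0,"ry": 0,"rz": -0.82,"hand": 5}
    - {"x": 0.34,"y": 0.54,"z": 0.03,"rx": 0,"ry": 0,"rz": -0.82,"hand": 5}
    - {"x": 0.3,"y": 0.57,"z": 0.03,"rx": 0,"ry": 0,"rz": -0.82,"hand": 5}

```text
t: 7.33
tcp_pos: [431.6, 274.5, 175.5]
eef_rot: [179.9, 0.2, 0.0]
wrist_force: [0.1, 0.4, -1.1]
width: 23.7
```

Call:
step_arm:
  increments:
    - {"x": 0.25,"y": 0.59,"z": 0.03,"rx": 0,"ry": 0,"rz": -0.82,"hand": 5}
    - {"x": 0.2,"y": 0.61,"z": 0.03,"rx": 0,"ry": 0,"rz": -0.82,"hand": 5}
    - {"x": 0.14,"y": 0.62,"z": 0.03,"rx": 0,"ry": 0,"rz": -0.82,"hand": 5}
    - {"x": 0.09,"y": 0.63,"z": 0.03,"rx": 0,"ry": 0,"rz": -0.82,"hand": 5}
    - {"x": 0,"y": 0,"z": 0,"rx": 0,"ry": 0,"rz": 0,"hand": 5}

```text
t: 7.75
tcp_pos: [456.8, 214.3, 172.5]
eef_rot: [179.9, 0.2, 19.4]
wrist_force: [-0.4, -0.1, -0.5]
width: 23.1
```

Call:
step_arm:
  increments:
    - {"x": 0,"y": 0,"z": 0,"rx": 0,"ry": 0,"rz": 0,"hand": 5}
    - {"x": 0,"y": 0,"z": 0,"rx": 0,"ry": 0,"rz": 0,"hand": 5}
    - {"x": 0,"y": 0,"z": 0,"rx": 0,"ry": 0,"rz": 0,"hand": 5}
    - {"x": 0,"y": 0,"z": 0,"rx": 0,"ry": 0,"rz": 0,"hand": 5}

```text
t: 8.08
tcp_pos: [457.0, 217.5, 174.5]
eef_rot: [-180.0, 0.0, 19.4]
wrist_force: [-0.3, 0.0, -0.4]
width: 23.6
```

Run:
```python
from h import *
from plant import arm
s=arm.get_state();print(s["tcp_pos"],s["eef_rot"],s["width"],s["wrist_force"],s["torque"])
d=arm.get_image("scene");cv2.imwrite("pics/s4.png",cv2.resize(d["img"][190:310,280:400],None,fx=5,fy=5,interpolation=2)[:,:,::-1])
t=arm.get_image("top");cv2.imwrite("pics/t4.png",cv2.resize(t["img"][180:330,220:380],None,fx=4,fy=4,interpolation=2)[:,:,::-1])
pickle.dump((s,d,t),open("p4.pkl","wb"))
p=s["tcp_pos"];y=np.radians(s["eef_rot"][2]);X=p+[-5*np.cos(y),-5*np.sin(y),-65.8]
print("tip",X,(proj(d,X)[0]-[280,190]+.5)*5)
print("hole",(proj(d,[452.4,215,87])[0]-[280,190]+.5)*5)
```

```text
[456.95914631 217.4527718  174.47832121] [-1.79982791e+02  3.60577336e-02  1.94496031e+01] 23.613060750516496 [-0.28852366  0.02903549 -0.38017805] [ 0.03299495  0.02619761 -0.03934065]
tip [452.24447261 215.78788385 108.67832121] [264.58129649 349.86455364]
hole [264.50952799 405.6251487 ]
```

View pics/s4.png

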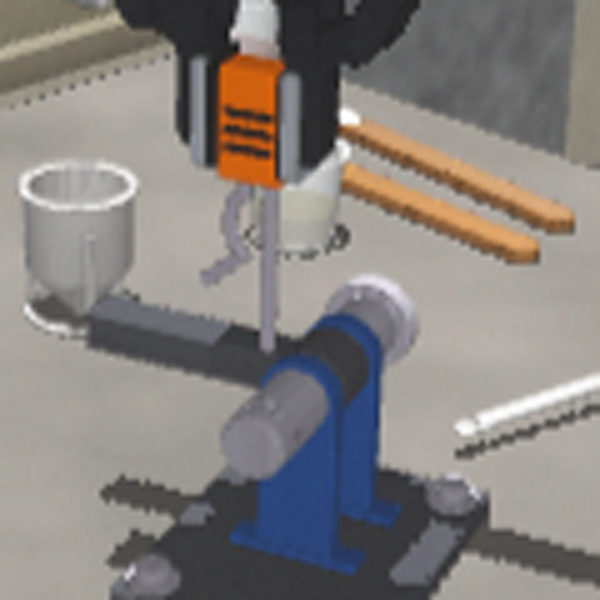

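View pics/t4.png

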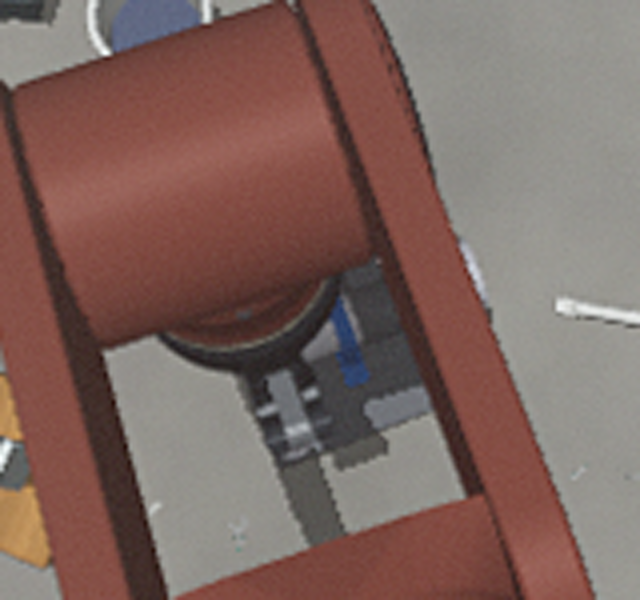

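The leg tip at (267,350) is within 0.5 px of its predicted place. I'll compare it with the hole in the first, unshaded scene picture.

Run:
```python
from h import *
S=pickle.load(open("scene0.pkl","rb"));s,d,t=pickle.load(open("p4.pkl","rb"))
a=cv2.resize(S["img"][255:290,318:353],None,fx=11,fy=11,interpolation=0)[:,:,::-1]
b=cv2.resize(d["img"][245:280,318:353],None,fx=11,fy=11,interpolation=0)[:,:,::-1]
cv2.imwrite("pics/zd.png",np.hstack([a,b]))
pl=np.array([466.2,175.9]);ex=np.array([.943,.332]);ey=np.array([-.332,.943])
for q in(22,24,26,28):
    print(q,((proj(S,[*(pl+ey*(16+q)),87])[0]-[318,255]+.5)*11).round(), proj(S,[*(pl+ey*(16+q)),87])[0])
print("end",((proj(S,[*(pl+ey*(16+38)),75])[0]-[318,255]+.5)*11).round())
```

```text
22 [173. 168.] [333.24512372 269.73663671]
24 [168. 173.] [332.750663   270.24472737]
26 [162. 179.] [332.25406409 270.75500556]
28 [157. 184.] [331.75531343 271.26748509]
end [128. 281.]
```

View pics/zd.png

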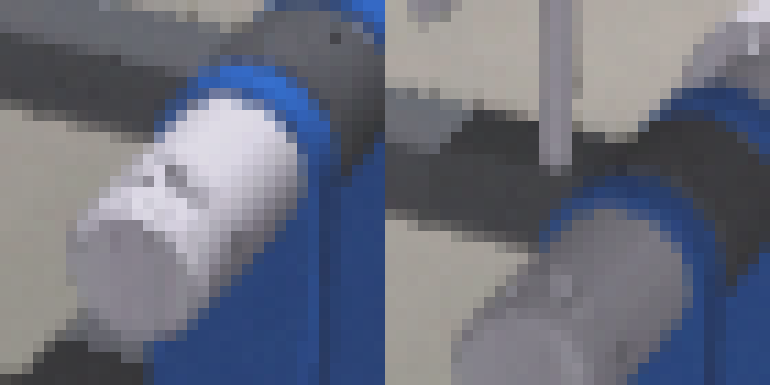

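In the first picture the hole sits near crop (174,182). The leg's column is now 172, so the two agree within about 0.5 mm. I'll lower to just above the pin.

Call:
step_arm:
  increments:
    - {"x": 0,"y": 0,"z": 0.2,"rx": 0,"ry": 0,"rz": 0,"hand": 5}
    - {"x": 0,"y": 0,"z": 0.2,"rx": 0,"ry": 0,"rz": 0,"hand": 5}
    - {"x": 0,"y": 0,"z": 0.15,"rx": 0,"ry": 0,"rz": 0,"hand": 5}
    - {"x": 0,"y": 0,"z": 0.08,"rx": 0,"ry": 0,"rz": 0,"hand": 5}
    - {"x": 0,"y": 0,"z": 0,"rx": 0,"ry": 0,"rz": 0,"hand": 5}

```text
t: 8.6
tcp_pos: [456.7, 216.6, 158.0]
eef_rot: [-180.0, 0.1, 19.4]
wrist_force: [0.6, 0.2, -0.7]
width: 22.9
```

Call:
step_arm:
  increments:
    - {"x": 0,"y": 0,"z": 0,"rx": 0,"ry": 0,"rz": 0,"hand": 5}
    - {"x": 0,"y": 0,"z": 0,"rx": 0,"ry": 0,"rz": 0,"hand": 5}
    - {"x": 0,"y": 0,"z": 0,"rx": 0,"ry": 0,"rz": 0,"hand": 5}

```text
t: 8.85
tcp_pos: [457.7, 216.9, 159.3]
eef_rot: [180.0, -0.0, 19.4]
wrist_force: [-0.0, -0.0, -0.8]
width: 23.2
```

Call:
step_arm:
  increments:
    - {"x": -0.02,"y": 0,"z": 0.06,"rx": 0,"ry": 0,"rz": 0,"hand": 5}
    - {"x": 0,"y": 0,"z": 0.06,"rx": 0,"ry": 0,"rz": 0,"hand": 5}
    - {"x": 0,"y": 0,"z": 0.06,"rx": 0,"ry": 0,"rz": 0,"hand": 5}
    - {"x": 0,"y": 0,"z": 0.06,"rx": 0,"ry": 0,"rz": 0,"hand": 5}
    - {"x": 0,"y": 0,"z": 0,"rx": 0,"ry": 0,"rz": 0,"hand": 5}

```text
t: 9.27
tcp_pos: [456.7, 216.6, 152.6]
eef_rot: [-180.0, 0.0, 19.4]
wrist_force: [0.3, 0.1, -1.5]
width: 23.1
```

Call:
step_arm:
  increments:
    - {"x": 0,"y": 0,"z": 0.03,"rx": 0,"ry": 0,"rz": 0,"hand": 5}
    - {"x": 0,"y": 0,"z": 0.03,"rx": 0,"ry": 0,"rz": 0,"hand": 5}
    - {"x": 0,"y": 0,"z": 0,"rx": 0,"ry": 0,"rz": 0,"hand": 5}

```text
t: 9.52
tcp_pos: [456.9, 216.7, 151.4]
eef_rot: [-180.0, 0.0, 19.4]
wrist_force: [0.8, -0.5, -1.7]
width: 23.1
```

Call:
step_arm:
  increments:
    - {"x": 0,"y": 0,"z": 0.04,"rx": 0,"ry": 0,"rz": 0,"hand": 5}
    - {"x": 0,"y": 0,"z": 0.04,"rx": 0,"ry": 0,"rz": 0,"hand": 5}
    - {"x": 0,"y": 0,"z": 0,"rx": 0,"ry": 0,"rz": 0,"hand": 5}

```text
t: 9.77
tcp_pos: [457.0, 216.6, 149.4]
eef_rot: [180.0, -0.0, 19.4]
wrist_force: [-0.0, 0.6, -0.5]
width: 23.6
```

Run:
```python
from h import *
from plant import arm
s=arm.get_state();print(s["tcp_pos"],s["eef_rot"],s["width"],s["wrist_force"],s["torque"])
d=arm.get_image("scene");cv2.imwrite("pics/s5.png",cv2.resize(d["img"][215:285,300:370],None,fx=8,fy=8,interpolation=0)[:,:,::-1])
```

```text
[457.00010129 216.62620914 149.39161783] [ 1.79994891e+02 -6.69041969e-04  1.94295637e+01] 23.62199792219316 [-0.02316638  0.56322662 -0.52793093] [ 0.01672438 -0.03086543  0.01208868]
```

View pics/s5.png

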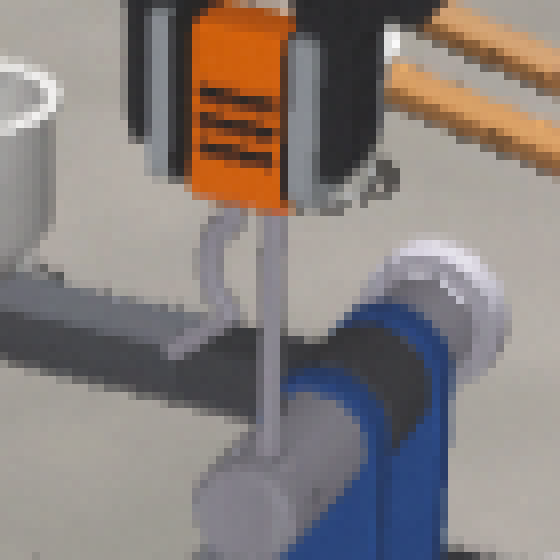

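No contact force with the tip 3 mm below the pin's top, and the leg meets the pin at (268,455), so it is in the hole. I'll keep going down and watch the side forces.

Call:
step_arm:
  increments:
    - {"x": 0,"y": 0,"z": 0.08,"rx": 0,"ry": 0,"rz": 0,"hand": 5}
    - {"x": 0,"y": 0,"z": 0.08,"rx": 0,"ry": 0,"rz": 0,"hand": 5}
    - {"x": 0,"y": 0,"z": 0.08,"rx": 0,"ry": 0,"rz": 0,"hand": 5}
    - {"x": 0,"y": 0,"z": 0.08,"rx": 0,"ry": 0,"rz": 0,"hand": 5}
    - {"x": 0,"y": 0,"z": 0,"rx": 0,"ry": 0,"rz": 0,"hand": 5}

```text
t: 10.23
tcp_pos: [456.9, 216.5, 141.0]
eef_rot: [180.0, 0.0, 19.4]
wrist_force: [0.9, -0.6, -0.5]
width: 23.0
```

Call:
step_arm:
  increments:
    - {"x": 0,"y": 0,"z": 0.12,"rx": 0,"ry": 0,"rz": 0,"hand": 5}
    - {"x": 0,"y": 0,"z": 0.12,"rx": 0,"ry": 0,"rz": 0,"hand": 5}
    - {"x": 0,"y": 0,"z": 0.12,"rx": 0,"ry": 0,"rz": 0,"hand": 5}
    - {"x": 0,"y": 0,"z": 0.12,"rx": 0,"ry": 0,"rz": 0,"hand": 5}
    - {"x": 0,"y": 0,"z": 0,"rx": 0,"ry": 0,"rz": 0,"hand": 5}

```text
t: 10.65
tcp_pos: [456.9, 216.4, 128.8]
eef_rot: [180.0, 0.0, 19.4]
wrist_force: [0.1, -0.5, -1.0]
width: 23.2
```

Call:
step_arm:
  increments:
    - {"x": 0,"y": 0,"z": 0.1,"rx": 0,"ry": 0,"rz": 0,"hand": 5}
    - {"x": 0,"y": 0,"z": 0.1,"rx": 0,"ry": 0,"rz": 0,"hand": 5}
    - {"x": 0,"y": 0,"z": 0.1,"rx": 0,"ry": 0,"rz": 0,"hand": 5}
    - {"x": 0,"y": 0,"z": 0.06,"rx": 0,"ry": 0,"rz": 0,"hand": 5}
    - {"x": 0,"y": 0,"z": 0,"rx": 0,"ry": 0,"rz": 0,"hand": 5}

```text
t: 11.07
tcp_pos: [456.9, 216.6, 120.2]
eef_rot: [180.0, 0.0, 19.4]
wrist_force: [1.0, 0.3, -1.4]
width: 23.1
```

Call:
step_arm:
  increments:
    - {"x": 0,"y": 0,"z": 0.08,"rx": 0,"ry": 0,"rz": 0,"hand": 5}
    - {"x": 0,"y": 0,"z": 0.08,"rx": 0,"ry": 0,"rz": 0,"hand": 5}
    - {"x": 0,"y": 0,"z": 0,"rx": 0,"ry": 0,"rz": 0,"hand": 5}

```text
t: 11.32
tcp_pos: [458.1, 217.1, 117.1]
eef_rot: [-180.0, -0.2, 19.4]
wrist_force: [1.8, 0.8, -1.1]
width: 23.1
```

Run:
```python
from h import *
from plant import arm
s=arm.get_state();print(s["tcp_pos"],s["eef_rot"],s["width"],s["wrist_force"],s["torque"])
d=arm.get_image("scene");cv2.imwrite("pics/s6.png",cv2.resize(d["img"][225:315,290:380],None,fx=6,fy=6,interpolation=0)[:,:,::-1])
```

```text
[458.13016211 217.13761898 117.06829804] [-1.79990059e+02 -1.70654967e-01  1.94208402e+01] 23.10273967599953 [ 1.82479337  0.84064148 -1.13835942] [ 0.17834913 -0.49160736  0.03899692]
```

View pics/s6.png

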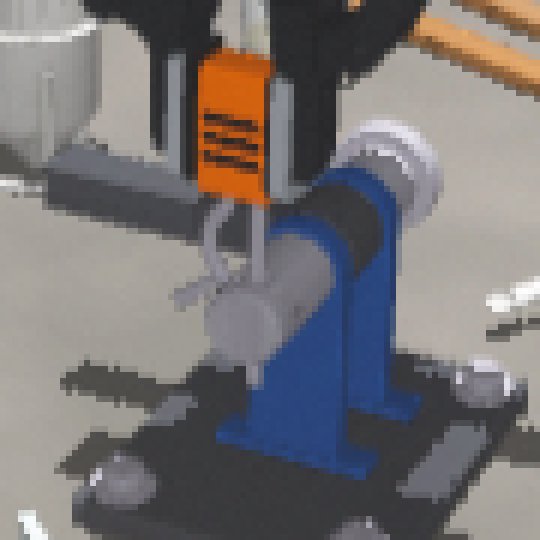

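The leg shows below the pin at (255,380), and the bow's flare at (190,295) is starting to ride on it. Pressing on in small steps.

Call:
step_arm:
  increments:
    - {"x": 0,"y": 0,"z": 0.08,"rx": 0,"ry": 0,"rz": 0,"hand": 5}
    - {"x": 0,"y": 0,"z": 0.08,"rx": 0,"ry": 0,"rz": 0,"hand": 5}
    - {"x": 0,"y": 0,"z": 0.08,"rx": 0,"ry": 0,"rz": 0,"hand": 5}

```text
t: 11.62
tcp_pos: [459.0, 217.3, 111.7]
eef_rot: [180.0, -0.3, 19.4]
wrist_force: [3.6, 1.1, 0.7]
width: 23.7
```

Call:
step_arm:
  increments:
    - {"x": 0,"y": 0,"z": 0.06,"rx": 0,"ry": 0,"rz": 0,"hand": 5}
    - {"x": 0,"y": 0,"z": 0.06,"rx": 0,"ry": 0,"rz": 0,"hand": 5}
    - {"x": 0,"y": 0,"z": 0,"rx": 0,"ry": 0,"rz": 0,"hand": 5}

```text
t: 11.87
tcp_pos: [458.4, 217.2, 107.3]
eef_rot: [-180.0, -0.2, 19.4]
wrist_force: [7.4, 1.3, -2.7]
width: 23.6
```

Call:
step_arm:
  increments:
    - {"x": 0,"y": 0,"z": 0.06,"rx": 0,"ry": 0,"rz": 0,"hand": 5}
    - {"x": 0,"y": 0,"z": 0.06,"rx": 0,"ry": 0,"rz": 0,"hand": 5}
    - {"x": 0,"y": 0,"z": 0.06,"rx": 0,"ry": 0,"rz": 0,"hand": 5}
    - {"x": 0,"y": 0,"z": 0,"rx": 0,"ry": 0,"rz": 0,"hand": 5}

```text
t: 12.2
tcp_pos: [458.0, 216.9, 102.5]
eef_rot: [180.0, -0.2, 19.4]
wrist_force: [5.3, 1.6, -4.1]
width: 23.1
```

Call:
step_arm:
  increments:
    - {"x": 0,"y": 0,"z": 0.05,"rx": 0,"ry": 0,"rz": 0,"hand": 5}
    - {"x": 0,"y": 0,"z": 0.05,"rx": 0,"ry": 0,"rz": 0,"hand": 5}
    - {"x": 0,"y": 0,"z": 0.05,"rx": 0,"ry": 0,"rz": 0,"hand": 5}
    - {"x": 0,"y": 0,"z": 0,"rx": 0,"ry": 0,"rz": 0,"hand": 5}
    - {"x": 0,"y": 0,"z": 0,"rx": 0,"ry": 0,"rz": 0,"hand": 5}

```text
t: 12.62
tcp_pos: [456.9, 216.6, 98.1]
eef_rot: [180.0, -0.0, 19.4]
wrist_force: [6.4, 1.8, -4.7]
width: 23.5
```

Run:
```python
from h import *
from plant import arm
s=arm.get_state();print(s["tcp_pos"],s["eef_rot"],s["width"],s["wrist_force"],s["torque"])
d=arm.get_image("scene");cv2.imwrite("pics/s7.png",cv2.resize(d["img"][225:315,290:380],None,fx=6,fy=6,interpolation=0)[:,:,::-1])
```

```text
[456.88229678 216.57452394  98.14396958] [ 1.79997920e+02 -1.41630495e-02  1.94243331e+01] 23.464466964973376 [ 6.36719316  1.8298995  -4.71907488] [ 0.36910048 -1.08169486  0.02787498]
```

View pics/s7.png

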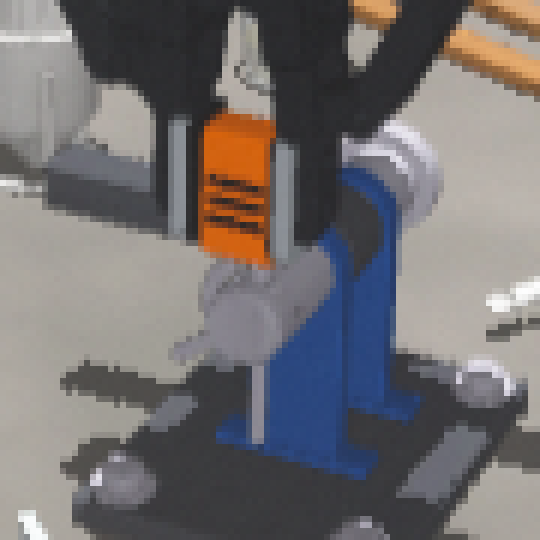

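The bow is over the pin and the spring is pulling the clip down. Last ~2 mm to home.

Call:
step_arm:
  increments:
    - {"x": 0,"y": 0,"z": 0.05,"rx": 0,"ry": 0,"rz": 0,"hand": 5}
    - {"x": 0,"y": 0,"z": 0.03,"rx": 0,"ry": 0,"rz": 0,"hand": 5}
    - {"x": 0,"y": 0,"z": 0,"rx": 0,"ry": 0,"rz": 0,"hand": 5}
    - {"x": 0,"y": 0,"z": 0,"rx": 0,"ry": 0,"rz": 0,"hand": 5}

```text
t: 13.0
tcp_pos: [456.9, 216.6, 96.9]
eef_rot: [180.0, 0.0, 19.4]
wrist_force: [4.4, 1.3, -1.5]
width: 22.9
```

Vertical force is back to about the clip's weight, so it is home. Releasing.

Call:
step_arm:
  increments:
    - {"x": 0,"y": 0,"z": 0,"rx": 0,"ry": 0,"rz": 0,"hand": 28}
    - {"x": 0,"y": 0,"z": 0,"rx": 0,"ry": 0,"rz": 0,"hand": 36}
    - {"x": 0,"y": 0,"z": 0,"rx": 0,"ry": 0,"rz": 0,"hand": 48}
    - {"x": 0,"y": 0,"z": 0,"rx": 0,"ry": 0,"rz": 0,"hand": 60}
    - {"x": 0,"y": 0,"z": 0,"rx": 0,"ry": 0,"rz": 0,"hand": 60}

```text
t: 13.42
tcp_pos: [456.0, 216.4, 96.8]
eef_rot: [-180.0, 0.1, 19.4]
wrist_force: [0.3, -0.8, -0.2]
width: 59.7
```

Run:
```python
from h import *
from plant import arm
s=arm.get_state();print(s["tcp_pos"],s["eef_rot"],s["width"],s["wrist_force"],s["torque"])
d=arm.get_image("scene");cv2.imwrite("pics/s8.png",cv2.resize(d["img"][215:315,280:380],None,fx=6,fy=6,interpolation=0)[:,:,::-1])
```

```text
[455.96845622 216.40470672  96.84356851] [-1.79994553e+02  1.30397588e-01  1.94330717e+01] 59.736308614919174 [ 0.29943518 -0.75028603 -0.23367935] [-0.00185223 -0.06769747  0.0329095 ]
```

View pics/s8.png

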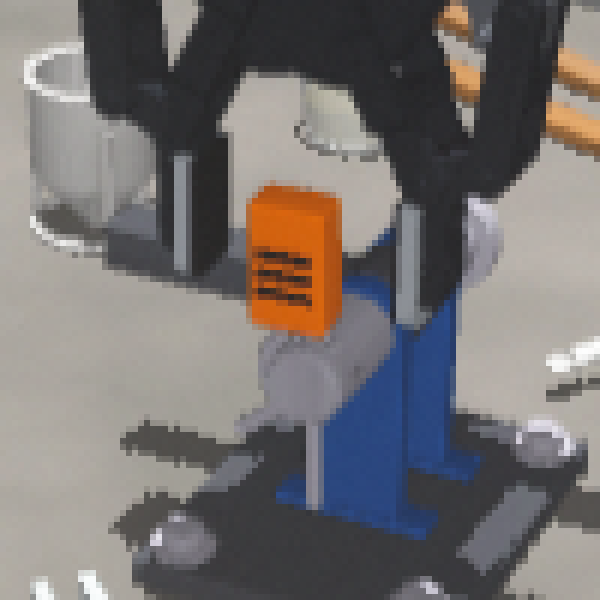

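The fingers are open at (190,215) and (425,265), and the clip is standing on the pin by itself. Retreating straight up.

Call:
step_arm:
  increments:
    - {"x": 0,"y": 0,"z": -0.3,"rx": 0,"ry": 0,"rz": 0,"hand": 60}
    - {"x": 0,"y": 0,"z": -0.6,"rx": 0,"ry": 0,"rz": 0,"hand": 60}
    - {"x": 0,"y": 0,"z": -0.8,"rx": 0,"ry": 0,"rz": 0,"hand": 60}
    - {"x": 0,"y": 0,"z": -0.8,"rx": 0,"ry": 0,"rz": 0,"hand": 60}
    - {"x": 0,"y": 0,"z": -0.8,"rx": 0,"ry": 0,"rz": 0,"hand": 60}

```text
t: 13.88
tcp_pos: [456.7, 216.6, 181.1]
eef_rot: [-180.0, 0.0, 19.4]
wrist_force: [-0.4, 0.1, -0.3]
width: 60.1
```

Call:
step_arm:
  increments:
    - {"x": -0.8,"y": 0,"z": -0.2,"rx": 0,"ry": 0,"rz": 0,"hand": 60}
    - {"x": -0.8,"y": 0,"z": 0,"rx": 0,"ry": 0,"rz": 0,"hand": 60}
    - {"x": -0.8,"y": 0.3,"z": 0,"rx": 0,"ry": 0,"rz": 0,"hand": 60}
    - {"x": -0.8,"y": 0.5,"z": 0,"rx": 0,"ry": 0,"rz": 0,"hand": 60}
    - {"x": 0,"y": 0.8,"z": 0,"rx": 0,"ry": 0,"rz": 0,"hand": 60}

```text
t: 14.3
tcp_pos: [391.0, 152.1, 184.4]
eef_rot: [-179.9, 0.2, 19.6]
wrist_force: [0.4, 0.2, -0.8]
width: 60.0
```

Call:
step_arm:
  increments:
    - {"x": 0,"y": 0.9,"z": 0,"rx": 0,"ry": 0,"rz": 0,"hand": 60}
    - {"x": 0,"y": 0.9,"z": 0,"rx": 0,"ry": 0,"rz": 0,"hand": 60}
    - {"x": 0,"y": 0.9,"z": 0,"rx": 0,"ry": 0,"rz": 0,"hand": 60}
    - {"x": 0,"y": 0,"z": 0,"rx": 0,"ry": 0,"rz": 0,"hand": 60}
    - {"x": 0,"y": 0,"z": 0,"rx": 0,"ry": 0,"rz": 0,"hand": 60}

```text
t: 14.72
tcp_pos: [417.6, 88.1, 185.4]
eef_rot: [-180.0, -0.0, 19.3]
wrist_force: [-0.7, 0.1, -0.2]
width: 59.7
```

Run:
```python
from h import *
from plant import arm
s=arm.get_state();print(s["t"],s["tcp_pos"],s["joint_vel"].round(1),s["wrist_force"])
d=arm.get_image("scene");cv2.imwrite("pics/s9.png",cv2.resize(d["img"][215:315,280:380],None,fx=6,fy=6,interpolation=0)[:,:,::-1])
t=arm.get_image("top");cv2.imwrite("pics/t9.png",t["img"][:,:,::-1])
ex=np.array([.943,.332,0]);ey=np.array([-.332,.943,0]);r=np.array([466.2,175.9,75])+16*ey
h=r+25.6*ey
for nm,X in(("tip home",h-[0,0,44.5]),("tip 5 beyond",h-[0,0,49.5]),("griptop home",h+5*ex+[0,0,57]),):
    print(nm,(proj(d,X)[0]-[280,215]+.5)*6)
hsv=cv2.cvtColor(d["img"],cv2.COLOR_RGB2HSV)
m=(hsv[...,0]>4)&(hsv[...,0]<17)&(hsv[...,1]>200)&(hsv[...,2]>120);m[:, :310]=0;m[:,350:]=0
v,u=np.mgrid[0:480,0:640]
K=np.array([[d["fx"],0,d["cx"]],[0,d["fy"],d["cy"]],[0,0,1]])
p=cv2.undistortPoints(np.stack([u,v],-1).reshape(-1,1,2).astype(float),K,np.array(d["dist_coeffs"])).reshape(480,640,2)
W=(np.dstack([p,np.ones((480,640))])*d["range_z"][...,None]-d["t"])@np.array(d["R"])
k=m&(W[...,2]>70)&(W[...,2]<160);print(k.sum(),np.percentile(W[k],[1,50,99],axis=0).round(1))
```

```text
14.7167 [417.56630918  88.06071988 185.40444521] [ 1.9  0.1  0.5  0.5 -0.   0.2] [-0.71555365  0.11491566 -0.18109159]
tip home [312.97570596 506.60533284]
tip 5 beyond [312.62027431 521.11585578]
griptop home [304.19156688 190.19987741]
207 [[445.1 209.9  92.7]
 [450.6 223.  111.8]
 [465.7 229.4 127.9]]
```

View pics/s9.png

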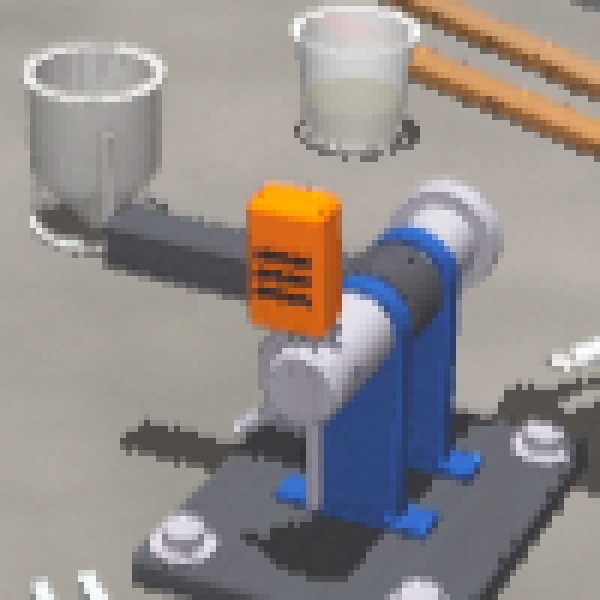

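View pics/t9.png

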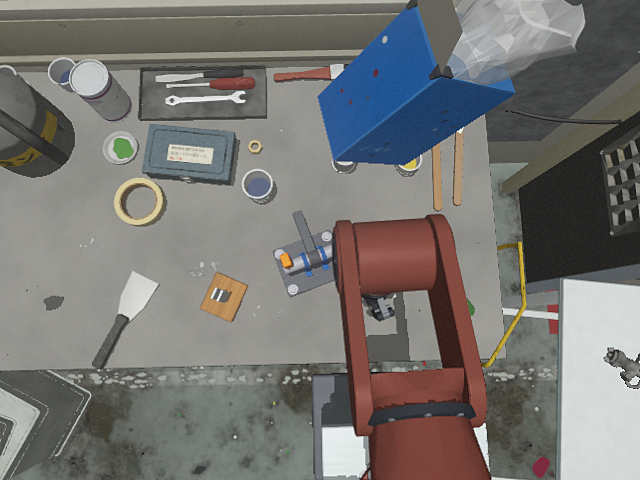

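The leg tip sits at crop (315,508) against (313,507) predicted for home. The grip's underside measures 92.7 mm high against 92 expected. The bow is round the pin and the gripper is clear, so I'm handing in.

```bash
python3 -c "
from plant import arm
print(arm.sign_off())"
```

```text
the job is handed in; nothing more can be done
None
```

The drawbar pin is locked. I lifted the R-clip out of its stand and put its straight leg down through the cross hole, about 26 mm out from the lug. I then pushed it until the bow sprang over the pin, let go and backed off, and handed in at about 15 s on the robot's clock.

- **Feeling for the hole:** the leg went into the hole first time with no contact force. The largest wrist force I read while the bow rode over the pin was about 8 N.
- **Seating:** after release, the leg tip is within 0.5 px of where it should be when home, which is under 1 mm. The underside of the grip is at 92.7 mm against 92 mm expected. The clip stands on its own on the pin, with the bow round it.
- **Rest of the scene:** the cups I could see had not moved. The arm hid the screwdriver in the last top picture, so I did not check it. My path never came down near it.
- **Disagreements:** the two cameras' estimates of the hole differed by up to about 2 mm, which is within their calibration. The arm overshot by a few mm above the stand before the grasp, and I corrected that before closing the fingers.

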